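Tap the clamping wedge tight on a soft jaw

ROBOT

A 7-joint arm with a two-finger parallel gripper is mounted at the origin on the work surface. World frame = base frame: x ahead of the robot, y to its left, z up, the work surface at z = 0. Lengths are in m, angles in rad, forces in N, time in s.
With the tool pointing down it reaches from about 0.4 to 0.85 m from the base axis. Payload 6.9 kg.
Tool frame: the origin (TCP) lies midway between the tips of the shut fingers; the grasp point (between the pads) lies behind it (ctrl.pinch_z is the z of the grasp point in the tool frame, in m); z points along the fingers, y is the direction in which the jaws open and shut (so a half turn about z gives the same grasp; the last joint's range is limited). The gripper opens to 85 mm and grips with 20 to 120 N. Pads are 22 mm wide; open, the fingers measure 114 mm over their backs; the gripper's body (76 mm by 85 mm) begins 54 mm behind the grasp point. The pads swing forward as they close: fully open they stand 13 mm farther back than shut.
Start: joints at [1.371, 0.507, -0.238, 1.5, 0.126, 1.149, -0.155], TCP at [0.188, -0.596, 0.231] pointing down, gripper open.
Joint ranges: [-3.08, 3.08], [-0.24, 2.05], [-1.43, 1.35], [0, 2.5], [-1.52, 4.66], [0.17, 1.96], [-2.89, 2.89]. Speed limits (rad/s): [2.39, 2.39, 3.14, 3.14, 3.14, 3.14, 3.14].

INTERFACE

Orientations are given as a unit quaternion [w, x, y, z].
In Python, from station import ctrl, get_state, vision, ticket, models gives the robot as it stands. Calls block until the motion is done:
- ctrl.movep(position, orientation): joint-space move of the TCP to a pose.
- ctrl.movel(position, frame=None, max_speed=0.15): straight line of the TCP; frame=None keeps the orientation; max_speed is the mean speed in m/s.
- ctrl.set_joints(angles): joint-space move.
- ctrl.ungrasp() and ctrl.close_gripper(force=None): open the fingers fully, or close them until they stop; force is the grip in N (None keeps the last).
- ctrl.pause(seconds).
- ctrl.ik(position, orientation): joint angles nearest the present ones, or None.
- get_state(): the state.
- vision.grab_frame(name): name is "side" or "top"; returns (picture, depth): 400x640x3 uint8, blue, green, red; 400x640 float32, m along the optical axis (not along the pixel's ray), 0 where there is no reading.
- vision.camera_info(name): a dict with "mtx" (3x3 intrinsics, pixels), "R" (3x3) and "t" (3): a world point X has camera coordinates R X + t. Camera axes: x right, y down, z forward; pixel columns grow to the right and rows downward; lengths in m; the calibration is good to about 2 mm. A picture is of the moment at which its call begins. camera_info takes no time and is no camera call.
A pose or a line that the arm cannot do raises ctrl.Unreachable and nothing moves.
- ticket.close_job(): hands the job in, once; it reports no verdict.
Trained networks look in the newest picture that a camera, given by its name, has taken for a name from the list of things; names that differ only in an ending like _2 or _b are one class to them, and where a whole thing is asked for, a point or a joint stands for the part that bears it (a point fixed in the world has none). Each returns a list of dicts, best first, with "p" (0 to 1); they miss things now and then, are a little off and sometimes report something else, mostly with a low value. They report only what shows in the picture. A call takes as long as a camera call. They do not tell look-alikes from the thing itself.
- models.recognise(camera, target): "point" ([column, row] in pixels, amid what is visible of it).
- models.masks_of(camera, target): "mask" (400x640 bool, what is visible of it) and "point" ([column, row] in pixels, amid what is visible of it).
The state is a dict: "time": time; "qpos": joint angles; "qd": joint speeds; "tau": joint torques, N m; "tcp_pos": TCP position; "eef_rot": TCP orientation; "contact_force": force on the tool from outside, world axes, zero at the start; "wrist_torque": the same for the moment, N m; "width": finger opening in m.
Only numpy, scipy, OpenCV 4.12 (cv2) and the standard library are available. Lean on these libraries where they do the work, as an engineer would, in place of code of your own. Each camera call takes 0.05 s, during which the arm holds its last target. There are 200 camera calls.

TASK

A chuck jaw lies loose in the wedge clamp on the bench. Pick up the soft-faced hammer and, touching the wedge with the hammer only, drive the wedge in with repeated light taps on its thick end until it stops advancing and sits tight, so that the jaw stays clamped hard against the end stop; a heavy blow spoils the jaw. Then lay the hammer flat on the bench again and leave everything else where it is.

Things in the scene. Friction and masses are not known exactly. Their poses are not given: they have to be found in the camera images.
- fixture: Fixed wedge clamp: dark steel base plate 200 (x) x 150 (y) x 20 mm, with a sloped fence (top 60 mm above the bench), an end stop at its -x edge and a keeper. Origin on the bench under the plate, which reaches from y = -85 to +65 mm (a 50 mm wide tongue under the wedge to +130 mm). The wedge is driven along the fixture's -y axis, between fence and jaw, and the fence pushes it 0.1 mm towards -x for each mm driven.
- slot_mouth (a point): Point over the plate's edge at y = +65 mm, midway across the wedge slot, 37 mm above the bench; axes as the fixture's. The wedge goes tight after 15 to 100 mm of travel, with its butt anywhere from 5 to 75 mm outside this edge; where exactly depends on the end stop and must be felt. The top of plate and tongue is 20 mm above the bench: keep the hammer above.
- wedge_butt (a point): Middle of the flat thick end (butt) of the loose, oiled steel wedge: the face to strike, 37 mm above the bench, 25 mm wide (x) and 34 mm high. Axes: +y points out of the slot (strike along -y), z up. The wedge slides under about 3 to 12 N, jams when tight and then stays so by itself: taps of 18 to 28 N set it, over 35 N is a heavy blow.
- wedge_center (a point): Middle of the same wedge, 75 mm behind its butt along its y axis, same axes. The wedge is 150 mm long, 10 mm thick at its thin end, 34 mm high, 0.7 kg; it lies on the base plate, straight face to the jaw (-x), sloped face to the fence (+x).
- jaw_center (a point): Centre of the loose steel chuck jaw in the clamp, 40 (x) x 60 (y) x 40 mm, on the base plate with its -x side to the end stop (an upright block 24 x 80 x 40 mm at the plate's -x edge), 0.65 kg. At the start a gap of 0 to 8 mm is left between jaw and stop; the stop's place differs by up to 3.3 mm either way and is not measured. Axes roughly the fixture's.
- jaw: The same chuck jaw; origin at the centre of its underside, 20 mm above the bench.
- wedge: The same wedge; origin on its underside, midway along its length.
- hammer_grip (a point): Grip point of the soft-faced hammer (0.36 kg, 195 mm long), on the axis of its wooden handle, 18 mm above the bench as it lies; the handle is 22 mm wide and 26 mm high here. x axis: along the handle to the head; y axis: along the head, from face to face; z up.
- hammer_head (a point): Centre of the hammer's head, 50 mm from the grip point along the hammer's x axis. The head is a lying cylinder 36 mm in diameter and 90 mm long with a flat round face at either end (45 mm from here along +y and -y, both alike).
- hammer: The same hammer; origin 18 mm below the grip point.
- spare_jaw_a: Bystander: spare chuck jaw 40 x 60 x 40 mm.
- spare_jaw_b: Bystander: spare chuck jaw 40 x 60 x 50 mm.
- wrench: Bystander: flat spanner, 180 mm.
- brush: Bystander: chip brush, 200 mm.
- oil_can: Bystander: dark oil bottle, 56 mm wide, 140 mm high.
- pot: Bystander: aluminium cup, 72 mm wide, 75 mm high.
Not all that is in view belongs to the job. What is shaped like the hammer but blue or green is not meant.

How it is judged:
On the way, in this order (a step that is already met when the one before it is completed fails the run):
1. the hammer is held and lifted off the bench (height (world z) of hammer_grip above 0.028 m and contact force between the fingers and hammer above 2 N), for 0.2 s.
2. the held hammer taps the wedge (contact force between hammer and wedge above 1.5 N and contact force between the fingers and hammer above 2 N).
3. the hammer comes off the wedge again (contact force between hammer and wedge below 0.05 N and contact force between the fingers and hammer above 2 N), for 0.1 s.
4. the held hammer taps the wedge once more (all of step 2).
5. the wedge sits tight by itself with the hammer off it: it presses the jaw against the end stop with more than 12 N (contact force between wedge and jaw above 12 N and angle between wedge_center's own z axis and vertical below 0.06 rad and z of wedge_center in the frame of fixture below 0.041 m and y of wedge_butt in the frame of fixture below 0.148 m and contact force between hammer and wedge below 0.05 N), for 0.3 s.
At the end, for the whole second after the job is handed in: The wedge lies level in its slot (within 0.06 rad, not lifted over 4 mm), driven in, and by itself presses the jaw against the end stop with more than 12 N; the hammer lies flat on the bench, at rest, clear of fixture and wedge (all of step 5 and contact force between hammer and fixture below 0.05 N and height (world z) of each of hammer_grip, hammer_head below 0.024 m and linear speed of hammer below 0.02 m/s and linear speed of wedge below 0.01 m/s); the robot touches nothing.
It fails at once if the hammer presses or strikes the wedge with more than 35 N (contact force between hammer and wedge above 35 N).
It fails at once if the robot itself touches the wedge or the jaw (contact force between any of the arm, the fingers and wedge above 0.5 N or contact force between any of the fingers, the arm and jaw above 0.5 N).
It fails at once if the hammer strikes the jaw (contact force between hammer and jaw above 0.5 N).
It fails at once if the hammer is let go more than 40 mm above the bench (height (world z) of hammer_grip above 0.058 m and contact force between the fingers and hammer below 0.01 N).
It fails at once if a bystander is moved by more than 30 mm (distance of any of spare_jaw_a, spare_jaw_b, wrench, brush, oil_can, pot from where it was at the start of the episode above 0.03 m).
It also fails if it takes over 54 s, if anything falls off the work surface, if the arm or the gripper's body presses on something with over 40 N, if the wrist force passes 120 N, or if a joint passes its speed limit or range.

## Working session

There is one attempt and no reset: what is moved stays moved. The work goes in short steps, each a Python script; the robot and the scene stay as the last script left them, time stands still between calls to the robot, and variables do not carry over. Pictures are saved under pics/ and viewed, about 8 in all and at most 12, crops included, and the job is handed in when it is done.

```bash
ls; mkdir -p pics; python3 - <<'E'
from station import ctrl,get_state,vision,models
import cv2,numpy as np
for c in("top","side"):
    im,d=vision.grab_frame(c); cv2.imwrite(f"pics/{c}0.png",im); np.save(f"{c}0.npy",d)
    i=vision.camera_info(c); print(c,i["mtx"].tolist(),(-i["R"].T@i["t"]).round(3),i["R"].round(3).tolist())
    for t in["hammer","hammer_grip","hammer_head","wedge","wedge_butt","slot_mouth","fixture","jaw"]:
        print(t,[(np.round(r["point"]).tolist(),round(r["p"],2)) for r in models.recognise(c,t)])
s=get_state();print(s["time"],s["contact_force"],s["eef_rot"],ctrl.pinch_z,s["width"])
E
```

```text
pics
top [[509.6676890311497, 0.0, 317.0869722143925], [0.0, 509.6676890311497, 188.52692519837606], [0.0, 0.0, 1.0]] [0.259 0.005 1.532] [[-0.003, -1.0, -0.012], [-0.987, 0.005, -0.16], [0.16, 0.011, -0.987]]
hammer [([242.0, 209.0], 0.91), ([340.0, 241.0], 0.72), ([173.0, 282.0], 0.71), ([460.0, 228.0], 0.17)]
hammer_grip [([337.0, 245.0], 0.8), ([171.0, 284.0], 0.61), ([244.0, 204.0], 0.6)]
hammer_head [([341.0, 247.0], 0.92), ([169.0, 284.0], 0.85), ([242.0, 207.0], 0.56), ([471.0, 176.0], 0.17)]
wedge [([312.0, 161.0], 0.74)]
wedge_butt [([309.0, 164.0], 0.88)]
slot_mouth [([310.0, 160.0], 0.67), ([346.0, 153.0], 0.64)]
fixture [([350.0, 154.0], 0.73)]
jaw [([347.0, 168.0], 0.87), ([472.0, 174.0], 0.65)]
side [[435.84697486639965, 0.0, 314.48588212834795], [0.0, 435.84697486639965, 195.385904517825], [0.0, 0.0, 1.0]] [-0.033  0.63   1.046] [[-0.736, -0.677, 0.009], [-0.526, 0.564, -0.637], [0.426, -0.473, -0.771]]
hammer [([282.0, 264.0], 0.72), ([374.0, 222.0], 0.64), ([284.0, 368.0], 0.6)]
hammer_grip [([281.0, 265.0], 0.87), ([372.0, 217.0], 0.64), ([288.0, 376.0], 0.6)]
hammer_head [([373.0, 218.0], 0.84), ([283.0, 262.0], 0.83), ([285.0, 370.0], 0.74)]
wedge [([296.0, 190.0], 0.67)]
wedge_butt [([314.0, 169.0], 0.7), ([297.0, 189.0], 0.57)]
slot_mouth [([307.0, 175.0], 0.93)]
fixture [([314.0, 167.0], 0.58)]
jaw [([322.0, 174.0], 0.65), ([360.0, 116.0], 0.53)]
0.9 [ 0.40219976 -0.50369088 -0.51041051] [ 3.45504757e-06  9.88335442e-01  1.52292658e-01 -7.55696927e-06] -0.0187 0.08528877408100714
```

View pics/top0.png

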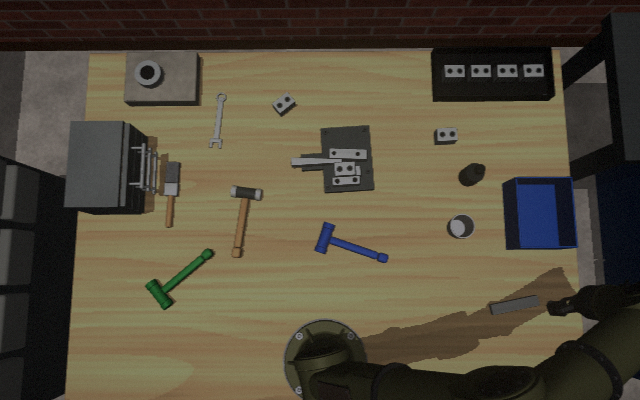

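View pics/side0.png

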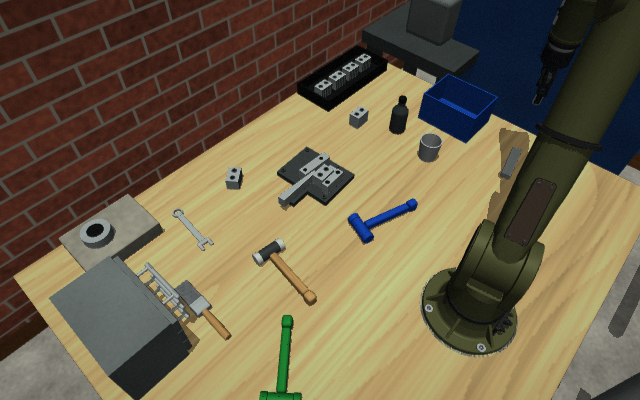

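The first picture (top) shows the wooden hammer with its head at about (246,193) and its handle end at (237,255). The wedge runs from its butt at (293,162) to about (340,160), with the fence at (347,154), the jaw at (345,169) and the stop at (345,181). The second (side) shows the hammer head at (269,252) and its handle end at (310,297).

Candidates for the hammer:
- Wooden handle, top (243,215): matches the description, so I choose this one.
- Blue, (345,243): look-alike.
- Green, (178,280): look-alike.
- Brush, (171,190): not a hammer.

Next I check with a close crop and measure.

```bash
cat > h.py <<'E'
from station import ctrl,get_state,vision,models,ticket
import cv2,numpy as np
def cloud(c,d):
    i=vision.camera_info(c);K=i["mtx"];v,u=np.mgrid[:400,:640]
    P=np.stack([(u-K[0,2])/K[0,0]*d,(v-K[1,2])/K[1,1]*d,d],-1)
    return (P-i["t"])@i["R"]
def ray(c,px,z):
    i=vision.camera_info(c);o=-i["R"].T@i["t"]
    r=i["R"].T@np.linalg.inv(i["mtx"])@np.array([px[0],px[1],1.]);return o+r*(z-o[2])/r[2]
E
python3 - <<'E'
from h import *
a=cv2.imread("pics/top0.png")[120:265,210:390]; b=cv2.imread("pics/side0.png")[135:310,235:365]
a=cv2.resize(a,None,fx=3.0,fy=3.0,interpolation=cv2.INTER_CUBIC); b=cv2.resize(b,(260*1,350)); 
b=np.vstack([b,np.zeros((a.shape[0]-350,260,3),np.uint8)])
cv2.imwrite("pics/crop.png",np.hstack([a,b]))
for c in("top","side"):
    im=cv2.imread(f"pics/{c}0.png");P=cloud(c,np.load(f"{c}0.npy"))
    vision.grab_frame(c)
    for t in["hammer","wedge","jaw","fixture"]:
        for r in models.masks_of(c,t)[:3]:
            if r["p"]<.4: continue
            m=r["mask"]&(P[...,2]>-.02);Q=P[m]
            (cx,cy),wh,an=cv2.minAreaRect(Q[:,:2].astype(np.float32))
            print(c,t,round(r["p"],2),np.round(r["point"]),m.sum(),"mean",Q.mean(0).round(3),"zpct",np.percentile(Q[:,2],[5,50,95]).round(3),"rect",np.round([cx,cy,*wh],3),round(an,1))
E
```

```text
top hammer 0.98 [173. 281.] 868 mean [0.233 0.433 0.036] zpct [0.021 0.031 0.039] rect [0.269 0.27  0.138 0.511] 12.9
top hammer 0.84 [244. 208.] 816 mean [0.427 0.24  0.041] zpct [0.021 0.031 0.038] rect [0.387 0.14  0.308 0.211] 80.9
top hammer 0.56 [336. 245.] 866 mean [ 0.336 -0.056  0.032] zpct [0.004 0.03  0.038] rect [ 0.297 -0.063  0.217  0.136] 58.6
top wedge 0.84 [311. 164.] 376 mean [0.58  0.034 0.05 ] zpct [0.029 0.053 0.059] rect [0.584 0.022 0.026 0.152] 2.2
top wedge 0.71 [240. 206.] 935 mean [0.426 0.241 0.037] zpct [0.001 0.03  0.038] rect [0.39  0.14  0.307 0.219] 81.4
top jaw 0.58 [346. 169.] 283 mean [ 0.555 -0.059  0.065] zpct [0.053 0.06  0.065] rect [ 0.423 -0.044  0.061  0.337] 83.7
top jaw 0.55 [308. 163.] 359 mean [0.579 0.038 0.05 ] zpct [0.029 0.053 0.059] rect [0.584 0.027 0.026 0.142] 2.2
top fixture 0.73 [168. 187.] 693 mean [0.506 0.46  0.02 ] zpct [0.009 0.018 0.024] rect [0.362 0.287 0.576 0.173] 53.2
top fixture 0.63 [350. 155.] 2756 mean [ 0.601 -0.065  0.032] zpct [0.014 0.021 0.061] rect [ 0.483 -0.046  0.44   0.215] 4.0
side hammer 0.88 [375. 220.] 902 mean [ 0.33  -0.054  0.03 ] zpct [0.012 0.029 0.036] rect [0.211 0.247 0.177 0.891] 21.3
side hammer 0.67 [282. 368.] 1057 mean [0.241 0.426 0.033] zpct [0.024 0.03  0.036] rect [0.168 0.503 0.088 0.472] 49.8
side hammer 0.6 [282. 265.] 1112 mean [0.419 0.249 0.033] zpct [0.    0.029 0.036] rect [0.225 0.381 0.137 0.705] 57.1
side wedge 0.62 [295. 191.] 446 mean [0.577 0.042 0.044] zpct [0.023 0.05  0.056] rect [0.589 0.024 0.04  0.149] 2.1
side jaw 0.73 [319. 171.] 261 mean [ 0.553 -0.05   0.058] zpct [0.031 0.058 0.062] rect [0.284 0.282 0.06  0.941] 38.7
side fixture 0.86 [314. 170.] 1840 mean [ 0.588 -0.051  0.031] zpct [0.004 0.02  0.06 ] rect [0.286 0.197 0.241 1.048] 49.3
```

View pics/crop.png

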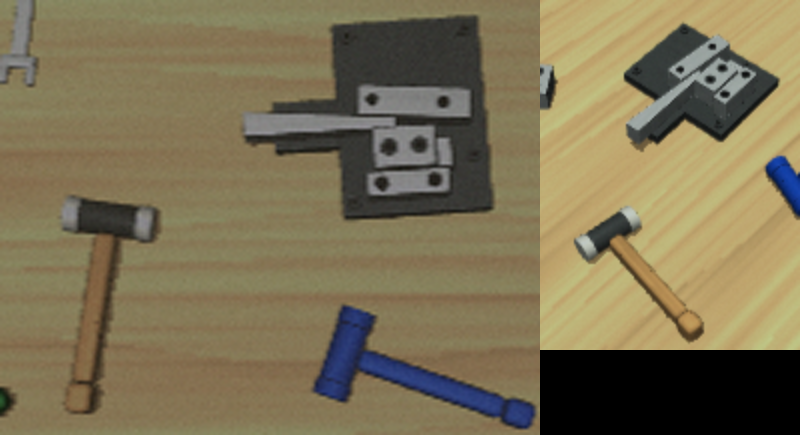

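The crop confirms the choice: black head with white faces at crop (108,219), wooden handle down to (80,395). The wedge butt is at crop (245,125). Next come precise fits.

```bash
cat > meas.py <<'E'
from h import *
from scipy.ndimage import label
def rect(c,mask,z,seed=None,show=""):
    v,u=np.nonzero(mask); X=np.array([ray(c,(a,b),z)[:2] for a,b in zip(u,v)]).astype(np.float32)
    (cx,cy),(w,h),an=cv2.minAreaRect(X); print(c,show,len(X),"mean",X.mean(0).round(4),"rect",np.round([cx,cy,w,h],4),round(an,2)); return X
if __name__=="__main__":
  for c,w in(("top",(120,265,210,390)),("side",(135,310,235,365))):
    im=cv2.imread(f"pics/{c}0.png");hsv=cv2.cvtColor(im,cv2.COLOR_BGR2HSV).astype(int);P=cloud(c,np.load(f"{c}0.npy"));x,y,z=np.moveaxis(P,-1,0)
    S,V=hsv[...,1],hsv[...,2]
    fx=(x>.48)&(x<.73)&(y>-.18)&(y<.16)
    # plate: dark & grey
    rect(c,(S<70)&(V<90)&fx&(abs(z-.02)<.008)&(y<.028),.02,show="plate")
    for lo,hi in((-.17,.03),(.04,.11)):
        m=(S<70)&fx&(abs(z-.02)<.008)&(y>lo)&(y<hi); rect(c,m,.02,show=f"plate {lo}")
    wd=(S<60)&(V>90)&fx&(z>.042)&(z<.062)&(y>-.005)&(x<.62); X=rect(c,wd,.054,show="wedge")
    for yy in np.arange(0,.13,.012):
        s=X[abs(X[:,1]-yy)<.006]
        if len(s): print("   ",round(yy,3),len(s),s[:,0].min().round(4),s[:,0].max().round(4))
    print("   ymax",np.sort(X[:,1])[-5:].round(4))
    hm=(x>.3)&(x<.56)&(y>.17)&(y<.33)
    hd=hm&(S<75)&(z>.012)&(z<.045)&(x>.42); rect(c,hd,.03,show="head")
    Q=P[hd]; print("   head cloud mean",Q.mean(0).round(4), "y ext",np.percentile(Q[:,1],[1,99]).round(4))
    hh=hm&(S>=75)&(z>.017)&(z<.04)&(x<.455); X=rect(c,hh,.03,show="handle")
    k=np.polyfit(P[hh][:,0],P[hh][:,1],1); print("   handle line y=a x+b",k.round(4))
    # whole-image head px
E
python3 meas.py
```

```text
top plate 2006 mean [ 0.6063 -0.0678] rect [ 0.5947 -0.0567  0.2014  0.1719] 3.31Traceback (most recent call last):
  File "meas.py", line 14, in <module>
    m=(S<70)&fx&(abs(z-.02)<.008)&(y>lo)&(y<hi); rect(c,m,.02,show=f"plate {lo}")
                                                 ~~~~^^^^^^^^^^^^^^^^^^^^^^^^^^^^
  File "meas.py", line 4, in rect
    v,u=np.nonzero(mask); X=np.array([ray(c,(a,b),z)[:2] for a,b in zip(u,v)]).astype(np.float32)
                                      ~~~^^^^^^^^^^^
  File "h.py", line 8, in ray
    i=vision.camera_info(c);o=-i["R"].T@i["t"]
ValueError: time passes only in moves, steps and waits
```

```bash
sed -i 's/^import cv2,numpy as np/import cv2,numpy as np\nfrom functools import lru_cache\ninfo=lru_cache(None)(lambda c: vision.camera_info(c))/; s/i=vision.camera_info(c)/i=info(c)/' h.py; python3 meas.py
```

```text
top plate 2006 mean [ 0.6063 -0.0678] rect [ 0.5947 -0.0567  0.2014  0.1719] 3.31
top plate -0.17 2019 mean [ 0.6062 -0.0677] rect [ 0.5946 -0.057   0.2014  0.1728] 3.56
top plate 0.04 77 mean [0.5864 0.0561] rect [0.5849 0.0609 0.0363 0.0496] 89.93
top wedge 214 mean [0.5819 0.0517] rect [0.582  0.0478 0.1009 0.0212] 89.66
    0.0 12 0.5772 0.5863
    0.012 21 0.5742 0.5894
    0.024 29 0.5743 0.5895
    0.036 25 0.5743 0.5895
    0.048 23 0.5744 0.5896
    0.06 26 0.5715 0.5897
    0.072 28 0.5715 0.5897
    0.084 30 0.5716 0.5929
    0.096 20 0.5717 0.5929
   ymax [0.0953 0.0982 0.0982 0.0982 0.0982]
top head 316 mean [0.491  0.2346] rect [0.4911 0.2347 0.0913 0.0341] 81.54
   head cloud mean [0.4907 0.2343 0.0318] y ext [0.1899 0.2781]
top handle 410 mean [0.3763 0.2496] rect [0.3686 0.2536 0.0739 0.1707] 61.1
   handle line y=a x+b [-0.1396  0.3021]
side plate 1229 mean [ 0.5972 -0.0557] rect [ 0.5914 -0.0577  0.2033  0.1738] 3.23
side plate -0.17 1247 mean [ 0.5974 -0.0556] rect [ 0.5915 -0.0547  0.2038  0.1798] 3.24
side plate 0.04 69 mean [0.5691 0.0633] rect [0.5698 0.0695 0.061  0.027 ] 74.78
side wedge 171 mean [0.5805 0.0523] rect [0.5791 0.0484 0.1076 0.023 ] 88.56
    0.0 13 0.5735 0.588
    0.012 15 0.5741 0.5874
    0.024 17 0.5729 0.5884
    0.036 20 0.5713 0.5895
    0.048 19 0.5724 0.5899
    0.06 21 0.5713 0.5903
    0.072 24 0.5696 0.5913
    0.084 24 0.5686 0.5907
    0.096 17 0.5702 0.5917
    0.108 1 0.5857 0.5857
   ymax [0.096  0.0967 0.0967 0.0974 0.102 ]
side head 373 mean [0.4868 0.2371] rect [0.4861 0.2363 0.0941 0.0387] 82.12
   head cloud mean [0.4872 0.2368 0.0292] y ext [0.1908 0.2791]
side handle 505 mean [0.3725 0.2527] rect [0.3676 0.2552 0.0741 0.1733] 61.32
   handle line y=a x+b [-0.1484  0.3078]
```

```bash
cat >> h.py <<'E'
def q(yaw): return [0,np.cos(yaw/2),np.sin(yaw/2),0]
def st(msg=""):
    s=get_state();print(msg,"t",round(s["time"],2),"tcp",np.round(s["tcp_pos"],4),"F",np.round(s["contact_force"],2),"M",np.round(s["wrist_torque"],2),"w",round(s["width"],4));return s
YF=0.0576; FX=np.array([np.cos(YF),np.sin(YF),0]); FY=np.array([-np.sin(YF),np.cos(YF),0])
E
python3 - <<'E'
from h import *
YH=-.143; hx=np.array([np.cos(YH),np.sin(YH),0]); head=np.array([.489,.235,0]); g=head-.040*hx
ctrl.movep(g+[0,0,.22],q(YH)); s=st("above"); print(np.round(s["qpos"],2))
ctrl.movel(g+[0,0,.004],max_speed=.15); st("down")
im,_=vision.grab_frame("side")
ctrl.close_gripper(120); st("closed")
im2,_=vision.grab_frame("side")
cv2.imwrite("pics/grasp.png",np.hstack([cv2.resize(i[190:320,220:340],None,fx=3.3,fy=3.3) for i in(im,im2)]))
E
```

```text
above t 4.47 tcp [0.4498 0.2401 0.2199] F [-0.73  0.7  -0.09] M [ 0.04 -0.02 -0.05] w 0.0855
[ 0.21  0.54 -1.16  1.81  0.54  1.16 -2.85]
down t 6.07 tcp [0.4497 0.2408 0.0045] F [-0.28  0.07  0.36] M [ 0.04 -0.04 -0.01] w 0.0852
closed t 6.73 tcp [0.4495 0.2408 0.0044] F [-0.36 -0.78  6.64] M [-0.18  0.29  0.01] w 0.0202
```

View pics/grasp.png

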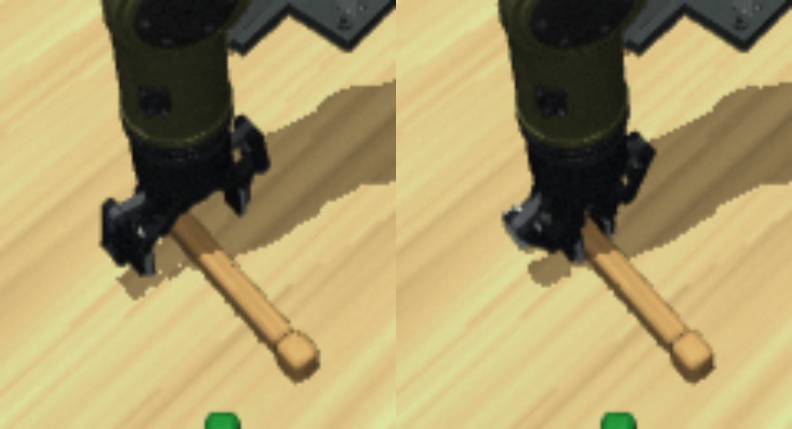

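The picture shows the fingers closed on the handle next to the head, with the handle end at crop (692,355). Joint 7 is close to its limit, so I check reachability before lifting.

```bash
python3 - <<'E'
from h import *
butt=np.array([.581,.0995,0])
YH=-.143
print(np.round(get_state()["qpos"],2))
for fl in(0,np.pi):
  print("grasp",fl,np.round(ctrl.ik([.4495,.2408,.004],q(YH+fl)),2))
  for d in(.02,-.05,-.1):
    T=butt+(.045+d)*FY-.04*FX-[min(0,-d)*-.1*-1,0,0]
    for z in(.03,.08):
      j=ctrl.ik(T+[0,0,z],q(YF+fl)); print(fl,d,z,T.round(3),None if j is None else np.round(j,2))
E
```

```text
[-0.2   0.68 -0.52  2.05  0.62  0.56 -2.88]
grasp 0 [-0.2   0.68 -0.51  2.05  0.62  0.56 -2.88]
0 0.02 0.03 [0.539 0.162 0.   ] [ 0.07  0.72 -0.65  1.89  0.63  0.74 -2.46]
0 0.02 0.08 [0.539 0.162 0.   ] [ 0.11  0.66 -0.72  1.85  0.57  0.85 -2.41]
0 -0.05 0.03 [0.541 0.092 0.   ] [ 0.2   0.71 -0.66  1.93  0.65  0.73 -2.36]
0 -0.05 0.08 [0.541 0.092 0.   ] [ 0.25  0.65 -0.73  1.89  0.58  0.83 -2.3 ]
0 -0.1 0.03 [0.544 0.042 0.   ] [ 0.3   0.71 -0.67  1.94  0.65  0.72 -2.28]
0 -0.1 0.08 [0.544 0.042 0.   ] [ 0.35  0.65 -0.74  1.9   0.58  0.83 -2.22]
grasp 3.141592653589793 [ 0.17  0.99 -1.27  2.05  1.14  1.08 -0.25]
3.141592653589793 0.02 0.03 [0.539 0.162 0.   ] [ 0.33  0.97 -1.23  1.89  1.04  1.11  0.31]
3.141592653589793 0.02 0.08 [0.539 0.162 0.   ] [ 0.34  0.87 -1.23  1.85  0.92  1.13  0.4 ]
3.141592653589793 -0.05 0.03 [0.541 0.092 0.   ] [ 0.47  0.95 -1.23  1.93  1.04  1.09  0.41]
3.141592653589793 -0.05 0.08 [0.541 0.092 0.   ] [ 0.48  0.86 -1.23  1.89  0.92  1.11  0.51]
3.141592653589793 -0.1 0.03 [0.544 0.042 0.   ] [ 0.56  0.95 -1.23  1.94  1.04  1.09  0.49]
3.141592653589793 -0.1 0.08 [0.544 0.042 0.   ] [ 0.57  0.85 -1.23  1.9   0.92  1.1   0.59]
```

```bash
cat > look.py <<'E'
from meas import *
def look(tag,zc):   # zc: head centre height
  for c in("top","side"):
    im,d=vision.grab_frame(c); cv2.imwrite(f"pics/{tag}_{c}.png",im); np.save(f"{tag}_{c}.npy",d)
    P=cloud(c,d);x,y,z=np.moveaxis(P,-1,0);S=cv2.cvtColor(im,cv2.COLOR_BGR2HSV)[...,1]
    V=im.max(-1)
    w=(S<60)&(V>60)&(abs(z-.05)<.01)&(x>.55)&(x<.62)&(y>-.02)&(y<.12)
    if w.sum()>9: print(c,"butt y (top face)",np.percentile(P[w][:,1],[95,99]).round(4))
    for t in("hammer_head","wedge_butt"):
      for r in models.recognise(c,t)[:3]: print(c,t,np.round(r["point"]),round(r["p"],2),ray(c,r["point"],zc if t=="hammer_head" else .045).round(3))
E
python3 - <<'E'
from h import *
from look import look
ctrl.movel([.4495,.2408,.065],max_speed=.12); st("lift")
butt=np.array([.581,.0995,0])
T=butt+(.045+.03)*FY-.04*FX
ctrl.movep(T+[0,0,.065],q(YF)); ctrl.pause(.2); st("stand"); print(T)
look("stand",.085)
a=cv2.resize(cv2.imread("pics/stand_top.png")[100:240,200:380],None,fx=2.6,fy=2.6);b=cv2.resize(cv2.imread("pics/stand_side.png")[110:250,215:340],None,fx=2.6,fy=2.6)
cv2.imwrite("pics/stand.png",np.hstack([a,b]))
E
```

```text
lift t 7.44 tcp [0.4493 0.2403 0.0645] F [-0.63 -0.49 -3.11] M [0.02 0.1  0.02] w 0.0201
stand t 8.16 tcp [0.5357 0.1733 0.0648] F [-0.25 -0.13 -3.72] M [-0.01  0.07  0.03] w 0.0201
[0.53674873 0.17207289 0.        ]
top butt y (top face) [0.0018 0.0033]
top hammer_head [170. 283.] 0.8 [0.228 0.432 0.085]
top hammer_head [379. 257.] 0.68 [ 0.298 -0.152  0.085]
top hammer_head [266. 206.] 0.59 [0.443 0.168 0.085]
top wedge_butt [330. 163.] 0.49 [ 0.576 -0.018  0.045]
side butt y (top face) [0.0809 0.0901]
side hammer_head [373. 219.] 0.95 [ 0.323 -0.009  0.085]
side hammer_head [293. 227.] 0.88 [0.464 0.161 0.085]
side hammer_head [283. 373.] 0.73 [0.213 0.449 0.085]
side wedge_butt [300. 186.] 0.76 [0.576 0.021 0.045]
```

View pics/stand.png

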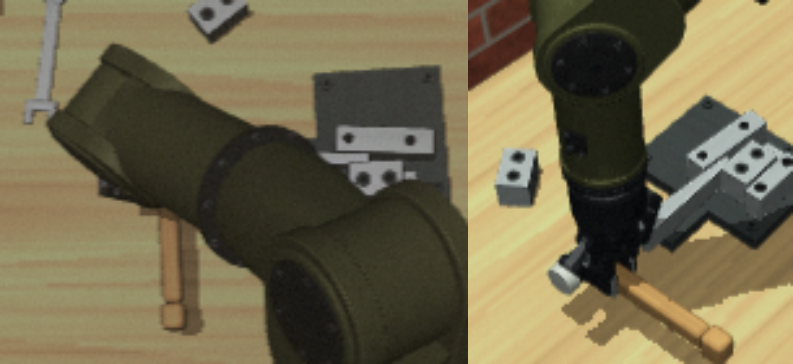

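The picture shows the hammer held level and lined up. The handle runs straight at top-crop (172,215)–(174,325), and the white face at side-crop (565,272) is clear of the wedge. Now I descend and feel for contact.

```bash
cat >> h.py <<'E'
BASE=np.array([.581,.0995,0])+.045*FY-.04*FX+[0,0,.030]   # TCP with face nominally on the butt
DIR=-FY-.1*FX
def pos(s): return BASE+DIR*s if s>0 else BASE-FY*s    # s: m driven past nominal start
def F(): return float(get_state()["contact_force"]@FY)
E
python3 - <<'E'
from h import *
ctrl.movel(pos(-.03),max_speed=.08); ctrl.pause(.15)
b=np.mean([F() for _ in range(1)]); st("pre"); print("bias",b)
ctrl.movel(pos(-.010),max_speed=.05); print(F()-b)
s=-.010;n=0
while s<.008 and n<5:
    s+=.001; ctrl.movel(pos(s),max_speed=.02); x=get_state(); f=F()-b
    print(round(s,4),round(x["time"],2),"F",round(f,2),"lag mm",round((x["tcp_pos"]-pos(s))@FY*1e3,2))
    n+=f>1.5
    if f>18: break
st()
E
```

```text
pre t 9.19 tcp [0.537  0.1723 0.0304] F [ 0.05  0.55 -3.06] M [-0.01  0.09 -0.04] w 0.0202
bias 0.5422326113568802
-0.4925401148554577
-0.009 9.99 F -0.57 lag mm 0.24
-0.008 10.24 F -0.29 lag mm 0.04
-0.007 10.49 F 0.21 lag mm -0.09
-0.006 10.74 F -0.77 lag mm -0.12
-0.005 10.99 F -0.57 lag mm -0.11
-0.004 11.24 F -0.17 lag mm -0.12
-0.003 11.49 F -0.28 lag mm -0.13
-0.002 11.74 F -0.07 lag mm -0.13
-0.001 11.99 F -1.0 lag mm -0.14
0.0 12.24 F 0.46 lag mm -0.13
0.001 12.49 F -0.49 lag mm -0.11
0.002 12.74 F 0.87 lag mm 0.29
0.003 12.99 F 2.24 lag mm 0.56
0.004 13.24 F 3.22 lag mm 0.1
0.005 13.49 F 2.12 lag mm -0.16
0.006 13.74 F 1.9 lag mm -0.17
0.007 13.99 F 1.4 lag mm -0.14
0.008 14.24 F 1.85 lag mm -0.14
 t 14.24 tcp [0.5382 0.1339 0.03  ] F [ 0.01  2.4  -2.87] M [0.58 0.01 0.11] w 0.0199
```

```bash
cat > drive.py <<'E'
from h import *
import sys
b=.35; tgt=float(sys.argv[1]); s=float(sys.argv[2]); smax=float(sys.argv[3]); tmax=float(sys.argv[4])
def step(s,v=.02):
    ctrl.movel(pos(s),max_speed=v); x=get_state(); return x["time"],float(x["contact_force"]@FY)-b,(x["tcp_pos"]-pos(s))@FY*1e3
ctrl.movel(pos(s-.012),max_speed=.06); ctrl.pause(.2); print("off",F())
f=0; step(s-.001)
while s<smax:
    t,f,l=step(s); print(round(s*1e3,1),"t",round(t,2),"F",round(f,1),"lag",round(l,2))
    if f>=tgt or t>tmax: break
    s+=.003 if f<8 else .001 if f<tgt-4 else .0006
st()
E
python3 drive.py 21 .008 .115 36
```

```text
off -0.4944506367242274
8.0 t 15.74 F -0.4 lag 0.02
11.0 t 16.04 F 1.1 lag 0.43
14.0 t 16.34 F 3.5 lag 0.31
17.0 t 16.64 F 4.9 lag 0.76
20.0 t 16.94 F 4.2 lag 0.81
23.0 t 17.24 F 5.5 lag 0.79
26.0 t 17.54 F 4.5 lag 0.78
29.0 t 17.84 F 4.8 lag 0.73
32.0 t 18.14 F 4.9 lag 0.73
35.0 t 18.44 F 5.4 lag 0.7
38.0 t 18.74 F 4.3 lag 0.67
41.0 t 19.04 F 5.1 lag 0.63
44.0 t 19.34 F 4.2 lag 0.55
47.0 t 19.64 F 4.4 lag 0.47
50.0 t 19.94 F 4.3 lag 0.37
53.0 t 20.24 F 5.8 lag 1.33
56.0 t 20.54 F 12.9 lag 4.15
57.0 t 20.79 F 14.3 lag 5.11
58.0 t 21.04 F 18.0 lag 6.04
58.6 t 21.29 F 19.1 lag 6.57
59.2 t 21.54 F 19.5 lag 7.17
59.8 t 21.79 F 20.5 lag 7.71
60.4 t 22.04 F 22.9 lag 8.27
 t 22.04 tcp [0.5361 0.0898 0.0307] F [-0.96 23.25 -7.32] M [4.78 0.46 0.72] w 0.0199
```

```bash
python3 drive.py 22.5 .057 .066 40; echo; python3 drive.py 22.5 .058 .066 40
```

```text
off -0.23730704322235688
57.0 t 23.6 F 12.5 lag 5.12
58.0 t 23.85 F 14.4 lag 6.07
59.0 t 24.1 F 16.1 lag 7.03
60.0 t 24.35 F 18.6 lag 7.95
60.6 t 24.6 F 19.2 lag 8.49
61.2 t 24.85 F 21.6 lag 9.1
61.8 t 25.1 F 21.9 lag 9.63
62.4 t 25.35 F 23.4 lag 10.22
 t 25.35 tcp [0.5357 0.0897 0.0307] F [-2.4  23.66 -8.5 ] M [4.96 0.72 0.68] w 0.02

off -0.31684641569977073
58.0 t 26.93 F 14.6 lag 6.07
59.0 t 27.18 F 15.4 lag 7.02
60.0 t 27.43 F 18.1 lag 7.94
61.0 t 27.68 F 20.9 lag 8.9
61.6 t 27.93 F 22.3 lag 9.46
62.2 t 28.18 F 22.8 lag 9.99
 t 28.18 tcp [0.5357 0.0897 0.0307] F [-2.11 23.08 -7.78] M [4.97 0.7  0.78] w 0.0196
```

```bash
python3 drive.py 24.6 .059 .067 40 && python3 - <<'E'
from h import *
from look import look
ctrl.movel(pos(.0),max_speed=.08); ctrl.movel(pos(-.05),max_speed=.15); st("off")
ctrl.movep([.4495,.2408,.035],q(-.143)); st("above")
ctrl.movel([.4495,.2408,.010],max_speed=.05); st()
ctrl.movel([.4495,.2408,.0055],max_speed=.02); st("low")
look("low",.018)
b=cv2.resize(cv2.imread("pics/low_side.png")[130:320,225:365],None,fx=2.8,fy=2.8); a=cv2.resize(cv2.imread("pics/low_top.png")[120:265,220:360],None,fx=2.8,fy=2.8)
a=np.vstack([a,np.zeros((b.shape[0]-a.shape[0],a.shape[1],3),np.uint8)]); cv2.imwrite("pics/low.png",np.hstack([a,b]))
E
```

```text
off -0.7343874732777637
59.0 t 29.73 F 16.4 lag 7.01
60.0 t 29.98 F 19.0 lag 7.95
61.0 t 30.23 F 19.6 lag 8.86
62.0 t 30.48 F 23.1 lag 9.78
62.6 t 30.73 F 23.2 lag 10.4
63.2 t 30.98 F 25.5 lag 10.95
 t 30.98 tcp [0.5357 0.0896 0.0308] F [-2.98 25.74 -8.18] M [5.38 0.79 0.8 ] w 0.0198
off t 32.41 tcp [0.5355 0.192  0.0299] F [-0.29 -1.13 -3.66] M [-0.03  0.09 -0.02] w 0.02
above t 32.89 tcp [0.4492 0.2402 0.0353] F [ 1.62 -0.9  -3.93] M [-0.02  0.02 -0.02] w 0.0198
 t 33.54 tcp [0.4494 0.2409 0.0098] F [ 0.91 -0.43 -4.62] M [-0.01  0.12 -0.04] w 0.0202
low t 33.92 tcp [0.4495 0.2408 0.0055] F [-0.2   0.5  -3.09] M [-0.    0.08  0.  ] w 0.0202
top butt y (top face) [0.0448 0.0477]
top hammer_head [348. 248.] 0.77 [ 0.324 -0.07   0.018]
top hammer_head [171. 283.] 0.6 [0.226 0.451 0.018]
top hammer_head [238. 240.] 0.56 [0.351 0.257 0.018]
top wedge_butt [325. 163.] 0.79 [ 0.577 -0.002  0.045]
side butt y (top face) [0.0435 0.046 ]
side hammer_head [372. 218.] 0.81 [ 0.353 -0.054  0.018]
side hammer_head [281. 371.] 0.7 [0.237 0.436 0.018]
side hammer_head [297. 280.] 0.69 [0.372 0.245 0.018]
side wedge_butt [307. 181.] 0.75 [ 0.576 -0.011  0.045]
```

View pics/low.png

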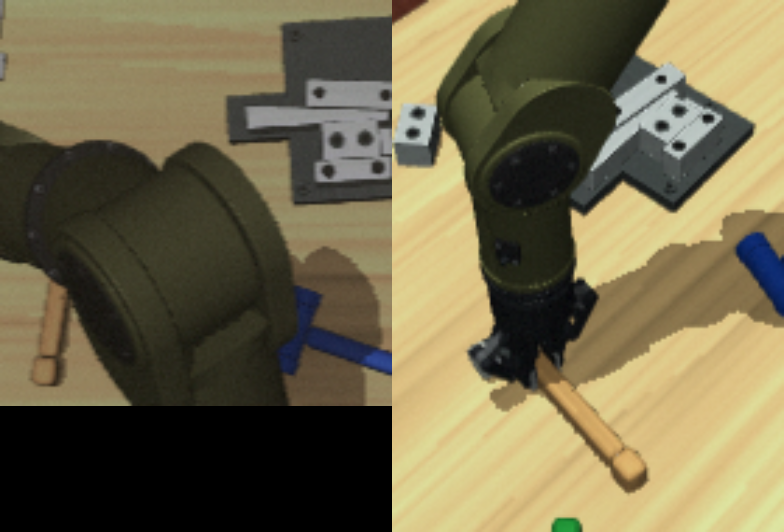

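The picture shows the wedge driven in about 52 mm (butt at crop (248,117)), with the jaw against the stop. The hammer is back over its old place. Release, withdraw and check.

```bash
python3 - <<'E'
from h import *
from look import look
ctrl.movel([.4495,.2408,.0047],max_speed=.02); st("touch")
ctrl.ungrasp(); st("open")
ctrl.movel([.4495,.2408,.14],max_speed=.12)
ctrl.movep([.40,.10,.30],q(-.143)); s=st("up")
j=np.array(s["qpos"]); j[0]-=.6 if j[0]>-2 else 0; ctrl.set_joints(j); st("aside")
look("end",.018)
P=cloud("side",np.load("end_side.npy"));x,y,z=np.moveaxis(P,-1,0)
m=(x>.3)&(x<.53)&(y>.17)&(y<.3)&(z>.015);print("hammer top z pct",np.percentile(z[m],[50,95,99]).round(3))
b=cv2.resize(cv2.imread("pics/end_side.png")[60:320,200:420],None,fx=2,fy=2); a=cv2.resize(cv2.imread("pics/end_top.png")[80:265,215:390],None,fx=2,fy=2)
a=np.vstack([a,np.zeros((b.shape[0]-a.shape[0],a.shape[1],3),np.uint8)]); cv2.imwrite("pics/end.png",np.hstack([a,b]))
E
```

```text
touch t 34.47 tcp [0.4495 0.2408 0.0047] F [-0.07 -0.18 -4.31] M [-0.04  0.08 -0.02] w 0.0199
open t 35.12 tcp [0.4495 0.2408 0.0047] F [-0.21 -0.37 -0.29] M [-0.03 -0.01  0.03] w 0.0849
up t 37.27 tcp [0.4001 0.1002 0.2993] F [ 0.08  0.37 -0.09] M [-0.03 -0.04 -0.  ] w 0.0854
aside t 38.24 tcp [0.2743 0.308  0.2987] F [ 1.13 -0.48  0.59] M [0.02 0.05 0.09] w 0.0854
top butt y (top face) [0.0448 0.0477]
top hammer_head [241. 207.] 0.93 [0.449 0.249 0.018]
top hammer_head [341. 246.] 0.6 [ 0.331 -0.048  0.018]
top hammer_head [469. 176.] 0.27 [ 0.538 -0.435  0.018]
top wedge_butt [328. 163.] 0.71 [ 0.576 -0.01   0.045]
top wedge_butt [218. 128.] 0.38 [0.685 0.318 0.045]
side hammer_head [282. 262.] 0.93 [0.44  0.232 0.018]
side hammer_head [284. 370.] 0.87 [0.234 0.43  0.018]
side hammer_head [369. 219.] 0.69 [ 0.356 -0.043  0.018]
hammer top z pct [0.031 0.71  0.714]
```

View pics/end.png

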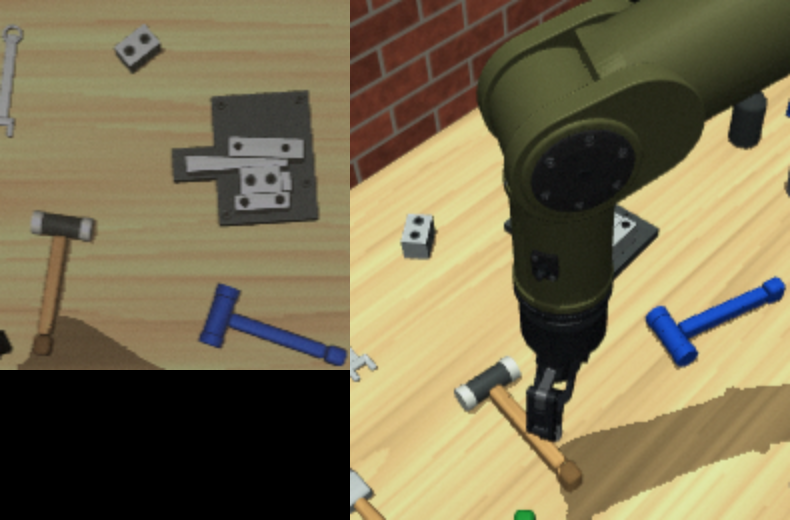

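The picture shows the hammer lying flat at its old place (head at crop (63,226)) and the arm clear of everything. The wedge is seated and the jaw sits between wedge and stop. The bystanders in view have not moved. Handing in.

```bash
python3 -c "
from h import *
ctrl.pause(.2); st(); print(ticket.close_job())"
```

```text
t 38.74 tcp [0.2739 0.3084 0.2994] F [-0.75 -0.29 -0.33] M [-0.03  0.01  0.07] w 0.0855
the job is handed in; nothing more can be done
None
```

I drove the wedge in about 50 mm until it stopped advancing, laid the hammer back flat in its old place, and handed the job in at 38.7 s. No verdict was reported.

- **Driving:** I used a light touch to find the wedge, then slow pushing strokes at about 4–6 N until it jammed. Four setting taps followed at about 23, 23, 23 and 25 N, with the hammer taken off the wedge between them. The last three taps moved the tool only about 0.2 mm further in total, so the wedge is tight.
- **Force limits:** Forces were read at the end of each small step, so any short peak in between was not seen. The highest reading was 25.7 N.
- **Final checks:** The last pictures show the hammer lying flat, clear of the clamp, and the arm touching nothing. The wedge butt was at y ≈ 0.047 m both before and after release, and the bystanders in the picture looked unmoved.
- **Not confirmed:** The clamping force on the jaw was not measured; it is inferred from the taps. In the final side view the arm hid the clamp and partly the hammer. The upper values of the height check there (0.71 m) were the arm; the median of 0.031 m fits a flat hammer. The networks' point for the wedge butt (y ≈ -0.01 m) lay nearer the middle of the wedge, so I relied on depth and the tool position.

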